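Plug the runner insert into its nest and hold the guard plate over it for the screws

ROBOT

A 7-joint arm with a two-finger parallel gripper is mounted at the origin on the work surface. World frame = base frame: x ahead of the robot, y to its left, z up, the work surface at z = 0. Lengths are in m, angles in rad, forces in N, time in s.
With the tool pointing down it reaches from about 0.4 to 0.85 m from the base axis. Payload 4.5 kg.
Tool frame: the origin (TCP) lies between the finger pads; the fingertips stand 11 mm ahead of it and the grasp point (between the pads) lies 8 mm behind it (r.nose_length is the distance from the TCP to the fingertips, in m); z points along the fingers, y is the line along which they close (so a half turn about z gives the same grasp; the last joint's range is limited). The gripper opens to 88 mm and grips with 3 to 60 N. Pads are 18 mm wide; open, the fingers measure 123 mm over their backs; the gripper's body (75 mm by 187 mm) begins 45 mm behind the grasp point.
Start: joints at [1.241, 0.689, -0.195, 1.565, 0.157, 0.902, -0.215], TCP at [0.222, -0.584, 0.25] pointing down, gripper open.
Joint ranges: [-3.01, 3.01], [-0.46, 2.08], [-1.47, 1.51], [0.13, 2.56], [-1, 4.14], [0.04, 2.09], [-2.66, 2.66]. Speed limits (rad/s): [2.57, 2.57, 3.14, 3.14, 3.14, 3.14, 3.14].

INTERFACE

Orientations are given as a unit quaternion [x, y, z, w].
In Python, from plant import get_state, snapshot, camera_model, r gives the robot as it stands.
- The arm moves only by the shell command python3 -m inch 'ROWS' [FORCE]. ROWS is text: rows parted by semicolons, each of 7 numbers parted by spaces: the opening, from -1 (shut) to 1 (fully open), then the shift along the tool's x, y, z in m, then the turn, a rotation vector about the tool's x, y, z in rad. A call has 1 to 20 rows; each row shifts and turns the commanded pose from where the row before left it, along the tool's axes as they then stand; what a row does not reach is not made up. A row lasts 1/12 s, in which the tool goes at most 41.7 mm and 7.16 degrees, less where a joint would pass 70% of its speed; a pose out of reach is approached as far as the arm can. A call is refused whole if a number of a shift passes 0.0417 or a number of a turn 0.125, either way. A call with a gripper value outside its range is refused whole. The fingers move at their own pace and stop on an object; FORCE is the grip in N (left out, the last holds). Time passes only in rows, so rows that do not move let the fingers close. It gives the time, the measured TCP pose, the force, the opening and the grip force at its end, in the units of the state.
- get_state(): the state, without advancing time (a new reading comes with each control period).
- snapshot(name): name is "scene" or "top" or "wrist"; returns (picture, depth): 420x560x3 uint8, red, green, blue; 420x560 float32, m along the optical axis (not along the pixel's ray), 0 where there is no reading.
- camera_model(name): a dict with "intrinsics" (3x3 intrinsics, pixels), "dist" ([k1, k2, p1, p2, k3] as OpenCV has them; the pictures are not rectified), "view" (4x4, takes a point from world to camera coordinates). Camera axes: x right, y down, z forward; pixel columns grow to the right and rows downward; lengths in m; the calibration is good to about 2 mm. A picture is of the moment at which its call begins: read the wrist's pose just before it. camera_model takes no time and is no camera call; for the wrist camera it gives the pose at the moment of the call.
- r.finish_job(): hands the job in; it is judged then, once.
The state is a dict: "clock": time; "q": joint angles; "qd": joint speeds; "joint_torque": joint torques, N m; "tool_pos": TCP position; "eef_rot": TCP orientation; "contact_force": force on the tool from outside, world axes, zero at the start; "moment": the same for the moment, N m; "opening": opening from 0.0 (shut) to 1.0 (fully open); "finger_force": force on a finger pad.
Only numpy, scipy, OpenCV 4.12 (cv2) and the standard library are available. Lean on these libraries where they do the work, as an engineer would, in place of code of your own. Each camera call takes 0.05 s, during which the arm holds its last target. There are 200 camera calls.

TASK

Get the runner insert ready for polishing: plug it down into the pocket of the polishing nest until it sits fully home, and let go of it. Then pick up the windowed guard plate and hold it level over the nest, hovering about 10 mm above the top of the insert and touching neither, with its four holes lined up over the four tapped holes so that I can start the screws. Finish while still holding it there, and leave the other things on the bench where they are.

Things in the scene. Friction and masses are not known exactly. Their poses are not given: they have to be found in the camera images.
- nest: Polishing nest: dark steel block 76 x 126 mm (x, y) on a base plate 90 x 150 x 8 mm, screwed to the slab. Origin: centre of its underside; z up, long axis y. Flat top face 46 mm above the slab, with a rectangular pocket in its middle and four tapped holes, 8 mm across, at x = +-17, y = +-39 mm.
- nest_pocket (a point): Centre of the mouth of the nest's pocket, level with its top face. The pocket is 27 mm (x) by 53 mm (y), 24 mm deep, with a flat floor 22 mm above the slab and a 1.5 mm chamfer round its mouth: the insert has 1.5 mm of play on each side.
- insert: Runner insert: bright steel block 24 x 50 x 42 mm (x, y, z), loose, about 0.36 kg, standing on the slab. Origin: centre of its underside; z up, long axis y; the same after a half turn about z. Its lowest 3 mm are 1 mm smaller all round. 5 mm deep grooves in its top: 8 mm wide along y, two 5 mm wide along x at y = +-15 mm. Home, its top stands 18 mm above the nest's face.
- guard: Guard plate: aluminium frame 54 x 100 x 18 mm (x, y, z), loose, about 0.19 kg, flat on the slab. Origin: centre of its underside; z up, long axis y; the same after a half turn about z. Window 30 x 56 mm (x, y) through its middle; four holes 10 mm across at x = +-17, y = +-39 mm, the pattern of the nest. Its plain long sides can be gripped across the 54 mm.
- nest_tap0 (a point): Mouth of a tapped hole, in the nest's top face, at x, y = 17, 39 mm in the nest's frame.
- nest_tap1 (a point): Mouth of a tapped hole, in the nest's top face, at x, y = -17, 39 mm in the nest's frame.
- nest_tap2 (a point): Mouth of a tapped hole, in the nest's top face, at x, y = -17, -39 mm in the nest's frame.
- nest_tap3 (a point): Mouth of a tapped hole, in the nest's top face, at x, y = 17, -39 mm in the nest's frame.
- guard_hole0 (a point): Centre of a hole of the guard plate at its underside, at x, y = 17, 39 mm in the plate's frame.
- guard_hole1 (a point): Centre of a hole of the guard plate at its underside, at x, y = -17, 39 mm in the plate's frame.
- guard_hole2 (a point): Centre of a hole of the guard plate at its underside, at x, y = -17, -39 mm in the plate's frame.
- guard_hole3 (a point): Centre of a hole of the guard plate at its underside, at x, y = 17, -39 mm in the plate's frame.
- stone: Bystander: red-brown India sharpening stone 50 x 150 x 25 mm, long axis y, lying loose between the robot and the nest. Origin at the centre of its underside.
- pin_vise: Bystander: knurled brass pin vise, 12 mm thick and 112 mm long along its y, lying loose on the right. Origin at the middle of its underside.
- paste_jar: Bystander: white diamond paste jar, 44 mm across and 42 mm high with a black cap, loose. Origin at the centre of its underside.
- sprue_bush: Bystander: steel sprue bush, flange 52 mm across and 12 mm thick below, tapering nose above, 50 mm high, standing loose. Origin at the centre of its underside.
- blank: Bystander: solid aluminium blank plate 60 x 80 x 12 mm with four small holes and no window, lying loose. Origin at the centre of its underside.
- screw_strip: Bystander: aluminium strip 25 x 130 mm (x, y) with the four cap screws standing in it, 50 mm high in all, fixed, beyond the nest. Origin at the centre of its underside.
Not all that is in view belongs to the job. Leave any yellow look-alike of the insert alone.

How it is judged:
By the outcome, as a careful person would: the job done as asked, in the order asked, and still so for the second after the job is handed in, while the arm keeps its last pose, push and grip.
It also fails if it takes over 48 s, if anything falls off the work surface, if the arm or the gripper's body presses on something with over 40 N, if the wrist force passes 120 N, or if a joint passes its speed limit or range.

## Working session

There is one attempt and no reset: what is moved stays moved. The work goes in short steps, Python scripts to look and compute and a shell command to move; the robot and the scene stay as the last step left them, time stands still between calls to the robot, and variables do not carry over. Pictures are saved under pics/ and viewed, at most 10 in all, crops included, and the job is handed in when it is done.

```bash
ls; mkdir -p pics; cat > h.py <<'E'
import numpy as np, cv2
from plant import get_state, snapshot, camera_model, r
from scipy.spatial.transform import Rotation as R
def world(cm,depth):
    K=np.array(cm["intrinsics"],float);d=np.array(cm["dist"],float);V=np.array(cm["view"],float)
    h,w=depth.shape;u,v=np.meshgrid(np.arange(w),np.arange(h))
    p=cv2.undistortPoints(np.stack([u,v],-1).reshape(-1,1,2).astype(np.float64),K,d).reshape(h,w,2)
    P=np.dstack([p,np.ones((h,w))])*depth[...,None]
    return (P-V[:3,3])@V[:3,:3]
def ray(cm,uv,z):
    K=np.array(cm["intrinsics"],float);d=np.array(cm["dist"],float);V=np.array(cm["view"],float)
    p=cv2.undistortPoints(np.array(uv,float).reshape(-1,1,2),K,d).reshape(-1,2)
    D=np.c_[p,np.ones(len(p))]@V[:3,:3];C=-V[:3,:3].T@V[:3,3]
    return C+D*((z-C[2])/D[:,2])[:,None]
E
python3 - <<'E'
from h import *
s=get_state();print({k:np.round(v,4) for k,v in s.items()})
im,d=snapshot("top");cm=camera_model("top");np.savez("top.npz",im=im,d=d)
print(cm)
cv2.imwrite("pics/top.png",im[...,::-1])
im,d=snapshot("scene");cv2.imwrite("pics/scene.png",im[...,::-1])
E
```

```text
pics
{'clock': np.float64(0.0), 'q': array([ 1.2408,  0.69  , -0.1945,  1.5663,  0.1573,  0.9025, -0.2151]), 'qd': array([ 0.0002, -0.0008,  0.0001, -0.0001, -0.0004, -0.0005,  0.0009]), 'joint_torque': array([ 1.00000e-03, -5.27558e+01, -1.26650e+00, -1.53426e+01,
       -5.27000e-02,  6.70000e-03,  2.00000e-04]), 'tool_pos': array([ 0.2221, -0.5835,  0.2489]), 'eef_rot': array([ 9.835e-01,  1.810e-01, -2.000e-04, -9.000e-04]), 'contact_force': array([ 0.0687, -0.7094, -0.5071]), 'moment': array([ 0.0002, -0.0085, -0.0178]), 'finger_force': np.float64(0.0), 'opening': np.float64(1.0025)}
{'intrinsics': array([[388.26030166,   0.        , 271.42356522],
       [  0.        , 388.26030166, 209.44749952],
       [  0.        ,   0.        ,   1.        ]]), 'dist': array([0.00998902, 0.        , 0.        , 0.        , 0.        ]), 'view': array([[ 0.02181038, -0.99962551,  0.01652721, -0.01873724],
       [-0.99702961, -0.02296919, -0.07351443,  0.59984395],
       [ 0.07386651, -0.01487474, -0.9971572 ,  0.97350115],
       [ 0.        ,  0.        ,  0.        ,  1.        ]])}
```

View pics/top.png

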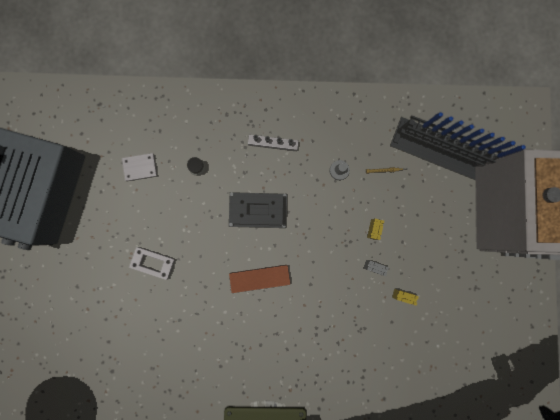

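View pics/scene.png

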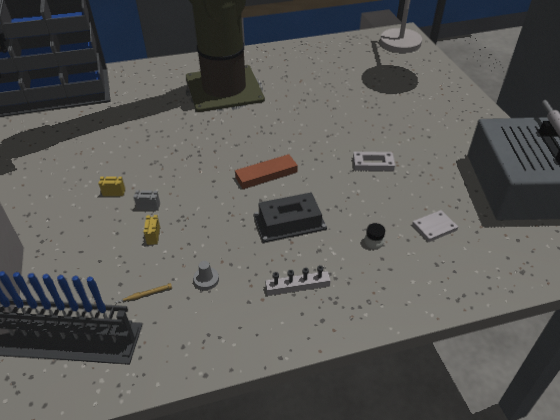

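The top view shows the insert (grey) at about (377,267), between the yellow look-alikes at (377,229) and (407,297). The nest is at (258,209), the guard at (152,262) and the stone at (260,278). The scene view agrees.

```bash
python3 - <<'E'
from h import *
z=np.load("top.npz");im,d=z["im"],z["d"];cm=camera_model("top")
W=world(cm,d)
print("slab z", np.round(np.median(W[330:380,150:220,2]),4))
def box(name,c,half,zmin,zmax,fit=True):
    u,v=c;S=W[v-half[1]:v+half[1],u-half[0]:u+half[0]]
    m=(S[...,2]>zmin)&(S[...,2]<zmax);P=S[m]
    rct=cv2.minAreaRect((P[:,:2]*1000).astype(np.float32))
    print(name,len(P),"mean",np.round(P.mean(0),4),"rect",np.round(rct[0],1),np.round(rct[1],1),round(rct[2],1),"z90",np.round(np.percentile(P[:,2],[10,50,90]),4))
box("insert",(377,267),(15,12),.03,.055)
box("nesttop",(258,209),(36,24),.038,.054)
box("guard",(152,262),(26,22),.011,.028)
box("stone",(260,278),(36,18),.017,.035)
box("yel1",(377,229),(13,14),.03,.055)
box("yel2",(407,297),(15,12),.03,.055)
box("bush",(340,170),(14,14),.008,.06)
for n,c in dict(jar=(197,165),strip=(275,142),pin=(386,170)).items(): print(n,np.round(W[c[1],c[0]],3))
s=get_state();T=R.from_quat(s["eef_rot"]).as_matrix();print("tool",np.round(T,3))
c=camera_model("wrist");V=c["view"];C=-V[:3,:3].T@V[:3,3]
print("cam in tool",np.round(T.T@(C-s["tool_pos"]),4),"axes\n",np.round(T.T@V[:3,:3].T,3),c["intrinsics"])
E
```

```text
slab z -0.001
insert 201 mean [ 0.4584 -0.2726  0.0386] rect [ 458.1 -273.3] [49.9 23.8] 71.1 z90 [0.0342 0.0393 0.0425]
nesttop 1276 mean [0.5992 0.0306 0.0453] rect [599.6  30.8] [126.1  76.1] 89.9 z90 [0.043  0.0453 0.0476]
guard 588 mean [0.4572 0.2965 0.0169] rect [457.1 296.4] [101.   54.4] 72.8 z90 [0.0142 0.017  0.0195]
stone 1190 mean [0.4241 0.0218 0.0241] rect [423.8  21.8] [ 50.2 149.9] 9.4 z90 [0.0218 0.0241 0.0265]
yel1 206 mean [ 0.5556 -0.2714  0.0385] rect [ 556.  -271.8] [24.5 49.8] 77.4 z90 [0.0344 0.0387 0.0423]
yel2 207 mean [ 0.3872 -0.3463  0.0383] rect [ 387.  -346.7] [50.4 24. ] 74.7 z90 [0.034  0.0382 0.0423]
bush 301 mean [ 0.7078 -0.1793  0.0222] rect [ 709.6 -181.2] [48.2 49.7] 46.3 z90 [0.0097 0.0126 0.049 ]
jar [0.707 0.185 0.043]
strip [ 0.777 -0.011  0.018]
pin [ 0.712 -0.305  0.006]
tool [[ 0.935  0.356 -0.001]
 [ 0.356 -0.935  0.001]
 [-0.    -0.002 -1.   ]]
cam in tool [ 0.0729  0.0011 -0.1359] axes
 [[ 0.    -0.959 -0.283]
 [ 1.     0.    -0.   ]
 [ 0.    -0.283  0.959]] [[294.49883207   0.         276.68210715]
 [  0.         294.49883207 206.95806699]
 [  0.           0.           1.        ]]
```

```bash
python3 -m inch '0.2 .0276 -.0172 0 0 0 0;0.2 .0276 -.0172 0 0 0 0;0.2 .0276 -.0172 0 0 0 0;0.2 .0276 -.0172 0 0 0 0;0.2 .0276 -.0172 0 0 0 0;0.2 .0276 -.0172 0 0 0 0;0.2 .0276 -.0172 0 0 0 0;0.2 .0276 -.0172 0 0 0 0;0.2 .0276 -.0172 0 0 0 0;0.2 .0276 -.0172 0 0 0 0;0.2 .0276 -.0172 0 0 0 0;0.2 .0276 -.0172 0 0 0 0;0.2 0 0 .01 0 0 -.1095;0.2 0 0 .01 0 0 -.1095;0.2 0 0 .01 0 0 -.1095;0.2 0 0 .01 0 0 -.1095;0.2 0 0 .01 0 0 -.1095;0.2 0 0 .01 0 0 -.1095;0.2 0 0 .01 0 0 -.1095;0.2 0 0 .01 0 0 -.1095' 40
python3 -m inch '0.2 0 0 0 0 0 0;0.2 0 0 0 0 0 0'
python3 - <<'E'
from h import *
s=get_state();cm=camera_model("wrist");im,d=snapshot("wrist");np.savez("w1.npz",im=im,d=d)
cv2.imwrite("pics/w1.png",im[...,::-1])
W=world(cm,d);T=R.from_quat(s["eef_rot"]).as_matrix()
print(s["tool_pos"],np.round(T,4),s["q"],s["contact_force"])
hsv=cv2.cvtColor(im,cv2.COLOR_RGB2HSV)
m=(W[...,2]>.030)&(W[...,2]<.05)&(np.hypot(W[...,0]-.458,W[...,1]+.273)<.04)&(hsv[...,1]<90)
P=W[m];rct=cv2.minAreaRect((P[:,:2]*1000).astype(np.float32));print(len(P),P.mean(0),rct)
mm=(W[...,2]>.038)&m;P=W[mm];rct=cv2.minAreaRect((P[:,:2]*1000).astype(np.float32));print(len(P),P.mean(0),rct)
print("slab",np.median(W[np.abs(W[...,2])<.006][:,2]))
E
```

```text
clock: 1.77
tool_pos: [0.4582, -0.2733, 0.169]
eef_rot: [0.812, 0.583, -0.0, -0.0]
contact_force: [-0.3, 0.5, 1.0]
opening: 0.602
finger_force: 0.0
clock: 1.93
tool_pos: [0.458, -0.2732, 0.1693]
eef_rot: [0.815, 0.58, -0.0, -0.001]
contact_force: [0.0, 0.9, -0.4]
opening: 0.599
finger_force: 0.0
[ 0.4580195  -0.27322491  0.16926163] [[ 3.279e-01  9.447e-01 -1.300e-03]
 [ 9.447e-01 -3.279e-01  1.000e-03]
 [ 5.000e-04 -1.500e-03 -1.000e+00]] [ 0.67085412  0.70601519 -0.36178957  1.91291503  0.41907732  0.59847815
 -0.29662002] [ 0.02372466  0.94837331 -0.42367358]
1378 [ 0.4574846  -0.27262614  0.04052554] ((456.9906921386719, -274.0886535644531), (50.541439056396484, 23.617935180664062), 71.2654800415039)
997 [ 0.45726786 -0.27323993  0.04184115] ((456.9166564941406, -274.0641174316406), (50.57814025878906, 23.550296783447266), 71.48052978515625)
slab 0.0009814460065489443
```

View pics/w1.png

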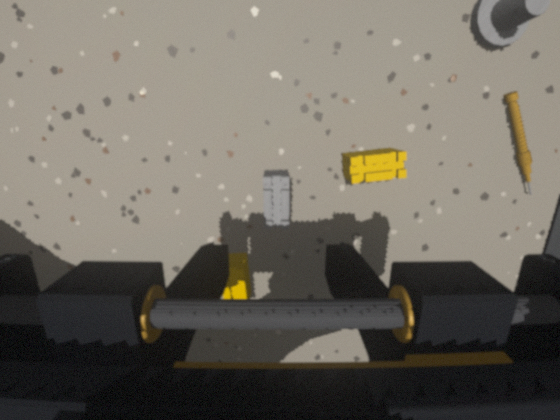

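The insert shows at about (277,198) between the open fingers, with a yellow look-alike at (378,166) and another behind the left finger. I'm going down to grip its upper part.

```bash
python3 -m inch '0.2 -.0012 -.0006 .0218 0 0 -.008;0.2 0 0 .0218 0 0 0;0.2 0 0 .0218 0 0 0;0.2 0 0 .0218 0 0 0;0.2 0 0 .0218 0 0 0;0.2 0 0 .0218 0 0 0;0.2 0 0 0 0 0 0;0.2 0 0 0 0 0 0' 40
python3 -m inch '-1 0 0 0 0 0 0;-1 0 0 0 0 0 0;-1 0 0 0 0 0 0;-1 0 0 0 0 0 0;-1 0 0 0 0 0 0;-1 0 0 0 0 0 0;-1 0 0 0 0 0 0;-1 0 0 0 0 0 0'
```

```text
clock: 2.65
tool_pos: [0.4576, -0.2742, 0.039]
eef_rot: [0.812, 0.584, -0.0, -0.0]
contact_force: [0.3, 0.9, 0.4]
opening: 0.604
finger_force: 0.0
clock: 3.32
tool_pos: [0.4575, -0.2746, 0.0397]
eef_rot: [0.812, 0.584, -0.0, 0.0]
contact_force: [-1.9, 0.2, 6.3]
opening: 0.271
finger_force: 39.8
```

```bash
python3 -m inch '-1 0 0 -.03 0 0 0;-1 0 0 -.03 0 0 0;-1 0 0 -.03 0 0 0;-1 0 0 -.03 0 0 0;-1 .0249 .0066 0 0 0 0;-1 .0249 .0066 0 0 0 0;-1 .0249 .0066 0 0 0 0;-1 .0249 .0066 0 0 0 0;-1 .0249 .0066 0 0 0 0;-1 .0249 .0066 0 0 0 0;-1 .0249 .0066 0 0 0 0;-1 .0249 .0066 0 0 0 0;-1 .0249 .0066 0 0 0 0;-1 .0249 .0066 0 0 0 0;-1 0 0 -.01 0 0 -.081;-1 0 0 -.01 0 0 -.081;-1 0 0 -.01 0 0 -.081;-1 0 0 -.01 0 0 -.081;-1 0 0 0 0 0 0;-1 0 0 0 0 0 0' 50
python3 - <<'E'
from h import *
s=get_state();cm=camera_model("wrist");im,d=snapshot("wrist");np.savez("w2.npz",im=im,d=d)
cv2.imwrite("pics/w2.png",im[...,::-1])
W=world(cm,d);T=R.from_quat(s["eef_rot"]).as_matrix()
print(s["tool_pos"],np.round(T,4),s["q"],s["contact_force"])
m=(W[...,2]>.036)&(W[...,2]<.056)&(np.abs(W[...,0]-.6)<.06)&(np.abs(W[...,1]-.031)<.075)
m[250:]=0
P=W[m];rct=cv2.minAreaRect((P[:,:2]*1000).astype(np.float32));print(len(P),P.mean(0),np.percentile(P,[1,99],axis=0),rct)
# insert in hand
m=(np.linalg.norm(W-s["tool_pos"]-[0,.03,-.03],axis=-1)<.06);vv,uu=np.where(m);print(uu.min(),uu.max(),vv.min(),vv.max())
E
```

```text
clock: 4.98
tool_pos: [0.5988, -0.0594, 0.1986]
eef_rot: [0.708, 0.707, -0.0, -0.0]
contact_force: [-0.1, -0.4, -4.5]
opening: 0.267
finger_force: 49.9
[ 0.59876765 -0.05935054  0.19856212] [[ 1.5e-03  1.0e+00 -5.0e-04]
 [ 1.0e+00 -1.5e-03  1.0e-04]
 [ 1.0e-04 -5.0e-04 -1.0e+00]] [ 0.27328801  0.74829919 -0.44595559  1.68148036  0.41769142  0.80824203
 -0.36282005] [-0.12487338 -0.43838438 -4.45452101]
9856 [0.59883259 0.03368346 0.04686188] [[ 0.56142349 -0.0322925   0.04259657]
 [ 0.63620895  0.09170675  0.04872286]] ((598.7086181640625, 29.539936065673828), (126.49170684814453, 76.76685333251953), 89.70072937011719)
215 338 202 298
```

View pics/w2.png

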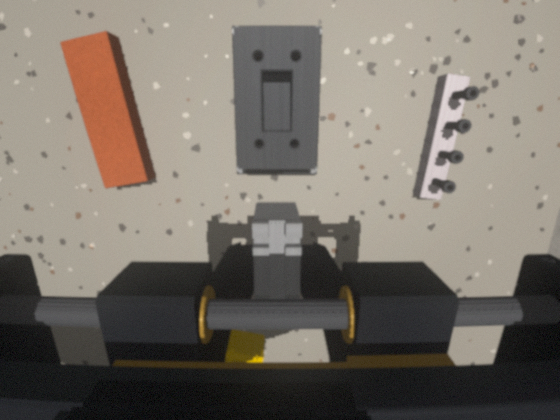

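The nest is in clear view. Its tapped holes are at about (258,56), (295,56), (259,143) and (294,143), and the pocket is at (277,101). The held insert's top is at (277,237). I'm fitting both from this picture.

```bash
python3 - <<'E'
from h import *
z=np.load("w2.npz");im,d=z["im"],z["d"];s=get_state();cm=camera_model("wrist")
g=cv2.cvtColor(im,cv2.COLOR_RGB2GRAY);W=world(cm,d)
pts=[]
for u,v in [(258,56),(295,56),(259,143),(294,143)]:
    p=g[v-9:v+10,u-9:u+10].astype(float);w=np.clip(np.median(p)*.8-p,0,None)
    yy,xx=np.mgrid[-9:10,-9:10];pts.append((u+(w*xx).sum()/w.sum(),v+(w*yy).sum()/w.sum()))
H=ray(cm,pts,.046)[:,:2];print(np.round(pts,1).tolist(),"\n",np.round(H*1000,1).tolist(),"centre",H.mean(0)*1000)
a=(H[0]+H[1]-H[2]-H[3]);print("len y",np.linalg.norm(a)/2*1000,"len x",np.linalg.norm(H[0]-H[1])*1000,"yaw",np.degrees(np.arctan2(-a[0],a[1])))
# insert top face, bright
m=np.zeros(g.shape,bool);m[205:262,245:310]=1
D=W-s["tool_pos"]
Z=D[...,2][m];print("z hist in hand",np.round(np.percentile(Z[Z>-.06],[5,25,50,75,95]),4))
t=m&(np.abs(D[...,2]-.002)<.006)
vv,uu=np.where(t);print("top pix",uu.min(),uu.max(),vv.min(),vv.max())
P=D[t];rc=cv2.minAreaRect((P[:,:2]*1000).astype(np.float32));print(len(P),"top rel TCP",P.mean(0)*1000,rc)
f=m&(D[...,2]<-.008)&(D[...,2]>-.04);P=D[f];print("front face",len(P),np.round(np.percentile(P*1000,[2,50,98],axis=0),1))
yy=np.polyfit(P[:,0],P[:,1],1);print("front face slope deg",np.degrees(np.arctan(yy[0])))
cv2.imwrite("pics/c2.png",cv2.resize(im[10:270,200:360,::-1],None,fx=3,fy=3)[:600*1])
E
```

```text
[[257.6, 55.6], [295.2, 55.6], [258.8, 143.0], [293.9, 142.9]] 
 [[581.5, 69.0], [615.2, 68.9], [581.3, -8.4], [615.0, -8.3]] centre [598.24575861  30.30594857]
len y 77.29413368183548 len x 33.70352723554971 yaw -0.17257971305055483
z hist in hand [-0.021  -0.0028 -0.0011  0.0031  0.0044]
top pix 245 309 218 261
2295 top rel TCP [ 0.23425252 14.62636032  0.93220134] ((0.4911060333251953, 13.54056453704834), (23.651073455810547, 32.91289138793945), 89.72994995117188)
front face 502 [[-14.    8.1 -27.4]
 [ -0.1  24.9 -16.6]
 [ 14.8  25.3  -8.1]]
front face slope deg -0.38137537599107674
```

```bash
python3 -m inch '-1 .0224 -.0004 0 0 0 0;-1 .0224 0 0 0 0 0;-1 .0224 0 0 0 0 0;-1 .0224 0 0 0 0 0;-1 0 0 .025 0 0 0;-1 0 0 .025 0 0 0;-1 0 0 .025 0 0 0;-1 0 0 .015 0 0 0;-1 0 0 0 0 0 0;-1 0 0 0 0 0 0;-1 0 0 0 0 0 0'
python3 - <<'E'
from h import *
s=get_state();print(s["tool_pos"]*1000,R.from_quat(s["eef_rot"]).as_matrix()[:2,0],s["contact_force"])
cm=camera_model("wrist");im,d=snapshot("wrist");np.savez("w3.npz",im=im,d=d)
cv2.imwrite("pics/w3.png",im[...,::-1])
E
```

```text
clock: 5.95
tool_pos: [0.5992, 0.0307, 0.1095]
eef_rot: [0.707, 0.707, 0.0, 0.0]
contact_force: [0.9, 1.0, -3.2]
opening: 0.269
finger_force: 49.9
[599.1790821   30.70050013 109.48823871] [-3.22414982e-04  9.99999918e-01] [ 0.90613496  0.98443149 -3.19231024]
```

View pics/w3.png

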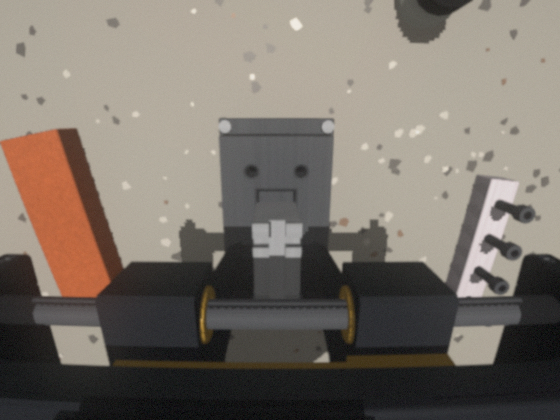

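The insert hangs over the pocket: its top is at (277,237), the far tapped holes at (251,171) and (301,171), and the pocket's far edge is centred on column 276. That leaves well under 1 mm to correct, so I'm lowering it.

```bash
python3 -m inch '-1 -.0003 -.0006 .005 0 0 0;-1 0 0 .005 0 0 0;-1 0 0 .005 0 0 0;-1 0 0 .004 0 0 0;-1 0 0 .004 0 0 0;-1 0 0 .004 0 0 0;-1 0 0 .003 0 0 0;-1 0 0 .003 0 0 0;-1 0 0 0 0 0 0'
```

```text
clock: 6.75
tool_pos: [0.5979, 0.0302, 0.0753]
eef_rot: [0.707, 0.707, -0.0, -0.0]
contact_force: [0.8, 0.3, -3.5]
opening: 0.263
finger_force: 49.9
```

```bash
python3 -m inch '-1 0 0 .003 0 0 0;-1 0 0 .003 0 0 0;-1 0 0 .003 0 0 0;-1 0 0 .002 0 0 0;-1 0 0 .001 0 0 0;-1 0 0 .001 0 0 0;-1 0 0 0 0 0 0;-1 0 0 0 0 0 0'
```

```text
clock: 7.42
tool_pos: [0.5981, 0.0302, 0.0629]
eef_rot: [0.707, 0.707, -0.0, 0.0]
contact_force: [-0.1, 0.5, -3.7]
opening: 0.27
finger_force: 49.9
```

```bash
python3 -m inch '-1 0 0 .001 0 0 0;-1 0 0 .001 0 0 0;-1 0 0 0 0 0 0;-1 0 0 0 0 0 0'
```

```text
clock: 7.75
tool_pos: [0.5983, 0.0302, 0.0617]
eef_rot: [0.707, 0.707, 0.0, 0.0]
contact_force: [-2.3, -0.4, 5.4]
opening: 0.268
finger_force: 49.8
```

```bash
python3 -m inch '0.1 0 0 0 0 0 0;0.1 0 0 0 0 0 0;0.1 0 0 0 0 0 0;0.1 0 0 0 0 0 0;0.1 0 0 -.005 0 0 0;0.1 0 0 -.015 0 0 0;0.1 0 0 -.025 0 0 0;0.1 0 0 -.03 0 0 0;0.1 0 0 -.03 0 0 0;0.1 0 0 -.03 0 0 0;0.1 0 0 0 0 0 0;0.1 0 0 0 0 0 0'
python3 - <<'E'
from h import *
s=get_state();cm=camera_model("wrist");im,d=snapshot("wrist");np.savez("w4.npz",im=im,d=d)
cv2.imwrite("pics/w4.png",im[...,::-1])
W=world(cm,d);print(s["tool_pos"],s["contact_force"])
c=(np.abs(W[...,0]-.598)<.04)&(np.abs(W[...,1]-.0302)<.065)
t=c&(W[...,2]>.058)&(W[...,2]<.07);P=W[t];print("insert top",len(P),np.percentile(P[:,2],[10,50,75,90]),cv2.minAreaRect((P[:,:2]*1000).astype(np.float32)))
f=c&(W[...,2]>.042)&(W[...,2]<.05);P=W[f];print("face",np.percentile(P[:,2],[25,50,75]),cv2.minAreaRect((P[:,:2]*1000).astype(np.float32)))
E
```

```text
clock: 8.75
tool_pos: [0.5993, 0.0303, 0.198]
eef_rot: [0.707, 0.707, 0.002, 0.001]
contact_force: [0.7, -0.8, -0.2]
opening: 0.549
finger_force: 0.0
[0.59925608 0.0303383  0.19798708] [ 0.70003908 -0.82073952 -0.19903364]
insert top 1287 [0.05929241 0.06378753 0.06488603 0.06546071] ((597.3994750976562, 30.43665313720703), (23.46320152282715, 50.532100677490234), 0.3676156997680664)
face [0.04639214 0.04687863 0.04737152] ((598.6084594726562, 29.86391830444336), (125.8354263305664, 76.52103424072266), 89.99114990234375)
```

View pics/w4.png

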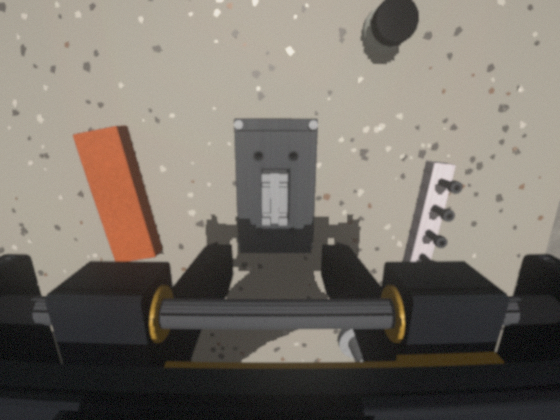

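The insert is at (276,197), with its top 18 mm above the nest's face, so it's home and released. Next I'm moving to the guard.

```bash
python3 -m inch '0.8 .0222 -.0119 0 0 0 0;0.8 .0222 -.0119 0 0 0 0;0.8 .0222 -.0119 0 0 0 0;0.8 .0222 -.0119 0 0 0 0;0.8 .0222 -.0119 0 0 0 0;0.8 .0222 -.0119 0 0 0 0;0.8 .0222 -.0119 0 0 0 0;0.8 .0222 -.0119 0 0 0 0;0.8 .0222 -.0119 0 0 0 0;0.8 .0222 -.0119 0 0 0 0;0.8 .0222 -.0119 0 0 0 0;0.8 .0222 -.0119 0 0 0 0;0.8 0 0 .01 0 0 .1;0.8 0 0 .01 0 0 .1;0.8 0 0 .01 0 0 .1;0.8 0 0 0 0 0 0;0.8 0 0 0 0 0 0'
python3 - <<'E'
from h import *
s=get_state();cm=camera_model("wrist");im,d=snapshot("wrist");np.savez("w5.npz",im=im,d=d)
cv2.imwrite("pics/w5.png",im[...,::-1])
W=world(cm,d);T=R.from_quat(s["eef_rot"]).as_matrix();print(s["tool_pos"]*1000,np.degrees(np.arctan2(T[1,0],T[0,0])),T[:,2],s["q"])
c=(np.hypot(W[...,0]-.457,W[...,1]-.2964)<.065)&(W[...,2]>.012)&(W[...,2]<.026)
P=W[c];rc=cv2.minAreaRect((P[:,:2]*1000).astype(np.float32));print(len(P),np.median(P[:,2]),rc)
e=(np.r_[rc[0]]/1000-s["tool_pos"][:2]);print("tool-frame offset mm",(T[:2,:2].T@e)*1000)
E
```

```text
clock: 10.22
tool_pos: [0.4541, 0.2957, 0.1646]
eef_rot: [0.804, 0.595, -0.002, 0.0]
contact_force: [-0.0, 0.2, 0.5]
opening: 0.9
finger_force: 0.0
[454.11230362 295.737645   164.61278084] 73.04685804862353 [-0.0023856  -0.0025479  -0.99999391] [-0.50122525  0.71291671 -0.26777958  1.89236161  0.32121307  0.5815814
 -1.27355259]
3612 0.018812669737670016 ((456.0399169921875, 296.1895446777344), (99.76580810546875, 54.22706604003906), 72.7800521850586)
tool-frame offset mm [0.99432869 1.7120701 ]
```

View pics/w5.png

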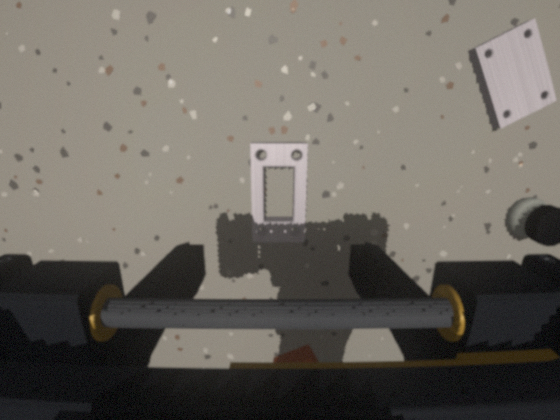

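The guard, with its window, is at (279,192), centred between the fingers. I'm going down and gripping across its long sides.

```bash
python3 -m inch '0.8 .001 .0017 .022 0 0 .005;0.8 0 0 .022 0 0 0;0.8 0 0 .022 0 0 0;0.8 0 0 .022 0 0 0;0.8 0 0 .022 0 0 0;0.8 0 0 .02 0 0 0;0.8 0 0 .012 0 0 0;0.8 0 0 .006 0 0 0;0.8 0 0 0 0 0 0;0.8 0 0 0 0 0 0' 40
python3 -m inch '-1 0 0 0 0 0 0;-1 0 0 0 0 0 0;-1 0 0 0 0 0 0;-1 0 0 0 0 0 0;-1 0 0 0 0 0 0;-1 0 0 0 0 0 0;-1 0 0 0 0 0 0'
```

```text
clock: 11.1
tool_pos: [0.4573, 0.2971, 0.0184]
eef_rot: [0.806, 0.592, 0.0, -0.0]
contact_force: [-0.6, -1.0, 0.0]
opening: 0.897
finger_force: 0.0
clock: 11.68
tool_pos: [0.4571, 0.2971, 0.0185]
eef_rot: [0.806, 0.592, 0.0, 0.0]
contact_force: [-0.6, -0.3, 6.6]
opening: 0.605
finger_force: 40.0
```

```bash
python3 -m inch '-1 0 0 -.015 0 0 0;-1 0 0 -.03 0 0 0;-1 0 0 -.03 0 0 0;-1 0 0 -.03 0 0 0;-1 0 0 -.03 0 0 0;-1 0 0 0 0 0 -.0995;-1 0 0 0 0 0 -.0995;-1 0 0 0 0 0 -.0995;-1 -.0222 .0118 0 0 0 0;-1 -.0222 .0118 0 0 0 0;-1 -.0222 .0118 0 0 0 0;-1 -.0222 .0118 0 0 0 0;-1 -.0222 .0118 0 0 0 0;-1 -.0222 .0118 0 0 0 0;-1 -.0222 .0118 0 0 0 0;-1 -.0222 .0118 0 0 0 0;-1 -.0222 .0118 0 0 0 0;-1 -.0222 .0118 0 0 0 0;-1 -.0222 .0118 0 0 0 0;-1 -.0222 .0118 0 0 0 0' 55
python3 -m inch '-1 0 0 0 0 0 0;-1 0 0 0 0 0 0;-1 0 0 0 0 0 0'
python3 - <<'E'
from h import *
s=get_state();cm=camera_model("wrist");im,d=snapshot("wrist");np.savez("w6.npz",im=im,d=d)
cv2.imwrite("pics/w6.png",im[...,::-1])
W=world(cm,d);T=R.from_quat(s["eef_rot"]).as_matrix();print(s["tool_pos"]*1000,np.round(T,4),s["contact_force"])
D=(W-s["tool_pos"])@T  # tool frame
c=(np.abs(D[...,2])<.006)&(np.abs(D[...,1])<.032)&(D[...,0]>.015)&(D[...,0]<.06)
P=D[c];A=np.c_[P[:,:2],np.ones(len(P))];k=np.linalg.lstsq(A,P[:,2],rcond=None)[0]
print(len(P),"plane slopes deg (tool x,y), z0 mm",np.degrees(k[:2]),k[2]*1000,np.percentile(P*1000,[1,50,99],axis=0))
vv,uu=np.where(c);print(uu.min(),uu.max(),vv.min(),vv.max())
E
```

```text
clock: 13.35
tool_pos: [0.5968, 0.028, 0.1523]
eef_rot: [0.709, 0.705, -0.001, -0.0]
contact_force: [-0.4, -0.3, -2.4]
opening: 0.605
finger_force: 55.0
clock: 13.6
tool_pos: [0.5963, 0.0301, 0.1524]
eef_rot: [0.709, 0.705, -0.0, -0.001]
contact_force: [0.2, -0.1, -3.1]
opening: 0.608
finger_force: 55.0
[596.27036776  30.1471403  152.39945377] [[ 5.3e-03  1.0e+00 -1.5e-03]
 [ 1.0e+00 -5.3e-03  5.0e-04]
 [ 5.0e-04 -1.5e-03 -1.0e+00]] [ 0.1849032  -0.12384101 -3.12030717]
5940 plane slopes deg (tool x,y), z0 mm [ 0.6454816  -0.02005353] -0.4709846242129595 [[ 15.59694936 -26.68064087  -1.70273577]
 [ 34.97900536  -0.05792423  -0.25794708]
 [ 48.96435035  26.58647437   4.9204477 ]]
218 334 170 240
```

View pics/w6.png

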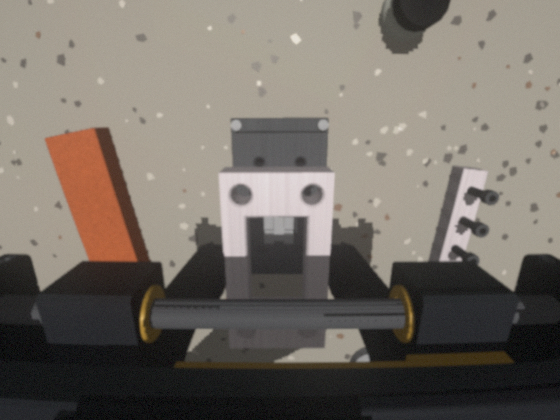

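The guard is held level over the nest. Its far holes are at about (240,194) and (313,194), and the far tapped holes at (259,160) and (300,160). I'm measuring both pairs in this one picture and setting the ray heights by the known 34 mm spacing.

```bash
cat > al.py <<'E'
from h import *
def cen(g,u,v,h):
    p=g[v-h:v+h+1,u-h:u+h+1].astype(np.uint8)
    t,b=cv2.threshold(p,0,1,cv2.THRESH_BINARY_INV+cv2.THRESH_OTSU)
    n,l,st,c=cv2.connectedComponentsWithStats(b);i=l[h,h] or 1
    return (u-h+c[i][0],v-h+c[i][1]),st[i].tolist()
def pair(cm,g,a,b,h,z):
    (p,s1),(q,s2)=cen(g,*a,h),cen(g,*b,h)
    f=lambda z:ray(cm,[p,q],z)
    L=np.linalg.norm(np.diff(f(z),axis=0));Cz=-(cm["view"][:3,:3].T@cm["view"][:3,3])[2]
    z2=Cz-(Cz-z)*.034/L
    for zz in(z,z2):
        X=f(zz)*1000;e=X[1]-X[0];print(np.round(p,1),np.round(q,1),s1[2:],s2[2:],"z %.1f L %.2f mid %.2f %.2f yaw %.2f"%(zz*1000,np.linalg.norm(e),*X.mean(0)[:2],np.degrees(np.arctan2(e[1],e[0]))))
def slope(W,m):
    P=W[m];k=np.linalg.lstsq(np.c_[P[:,:2],np.ones(len(P))],P[:,2],rcond=None)[0];return np.round(np.degrees(k[:2]),2),np.round(np.median(P[:,2])*1000,1)
E
python3 - <<'E'
from al import *
z=np.load("w6.npz");im,d=z["im"],z["d"];s=get_state();cm=camera_model("wrist");g=cv2.cvtColor(im,cv2.COLOR_RGB2GRAY)
pair(cm,g,(240,194),(313,194),15,s["tool_pos"][2]-.0005)
pair(cm,g,(259,161),(300,161),6,.046)
W=world(cm,d);uv=np.mgrid[0:420,0:560]
print("slab",slope(W,(np.abs(W[...,2])<.008)&(uv[0]<200)),"guard",slope(W,(np.abs(W[...,2]-.152)<.004)&(uv[0]<240)&(uv[0]>172)&(uv[1]>222)&(uv[1]<332)),"face",slope(W,(np.abs(W[...,2]-.046)<.006)&(uv[0]<165)&(uv[1]>235)&(uv[1]<325)))
E
```

```text
[240.4 194.1] [311.8 193.9] [22, 21, 370] [22, 21, 360] z 152.1 L 34.07 mid 596.36 69.07 yaw -0.04
[240.4 194.1] [311.8 193.9] [22, 21, 370] [22, 21, 360] z 152.4 L 34.00 mid 596.36 69.14 yaw -0.04
[258.9 161.2] [299.9 161. ] [11, 9, 87] [11, 9, 83] z 46.0 L 33.74 mid 598.72 70.71 yaw -0.01
[258.9 161.2] [299.9 161. ] [11, 9, 87] [11, 9, 83] z 44.1 L 34.00 mid 598.73 70.46 yaw -0.01
slab (array([-0.  , -0.02]), np.float64(1.2)) guard (array([-0.02,  0.44]), np.float64(152.9)) face (array([-0.  ,  0.49]), np.float64(47.2))
```

```bash
python3 - <<'E'
from al import *
z=np.load("w6.npz");im,d=z["im"],z["d"];s=get_state();cm=camera_model("wrist");W=world(cm,d)
uv=np.mgrid[0:420,0:560]
m=(np.abs(W[...,2]-.0465)<.004)&(uv[0]<168)&(uv[1]>220)&(uv[1]<340)
P=W[m]*1000;c=[];L=[];Rr=[]
for u in range(245,315): 
    k=m[:,u]; c.append((W[:,u][k][:,1]*1000).max())
for v in range(140,165):
    k=m[v];x=W[v][k][:,0]*1000;L.append(x.min());Rr.append(x.max())
print("nest far edge y",np.median(c),"-> centre",np.median(c)-63,"x",np.median(L),np.median(Rr),"mid",(np.median(L)+np.median(Rr))/2)
mg=(np.abs(W[...,2]-.1525)<.005)&(uv[0]<240)&(uv[1]>215)&(uv[1]<340)
c=[(W[:,u][mg[:,u]][:,1]*1000).max() for u in range(255,300)]
L=[];Rr=[]
for v in range(180,215): x=W[v][mg[v]][:,0]*1000;L.append(x.min());Rr.append(x.max())
print("guard far edge y",np.median(c),"-> centre",np.median(c)-50,"x",np.median(L),np.median(Rr),"mid",(np.median(L)+np.median(Rr))/2)
g=cv2.cvtColor(im,cv2.COLOR_RGB2GRAY);print(g[150:174,259],g[150:174,300])
E
```

```text
nest far edge y 93.31301301422826 -> centre 30.31301301422826 x 560.8009198302052 636.3387581038585 mid 598.5698389670318
guard far edge y 79.97781999002079 -> centre 29.97781999002079 x 569.4998308196865 623.1090964808162 mid 596.3044636502514
[ 95  94  94  96  95  90  82  71  62  56  55  56  58  65  69  68  80 101
 108 113 117 133 166 200] [ 94  91  94  96  91  87  79  67  61  55  56  56  61  65  66  74  88 105
 114 114 119 133 167 197]
```

Edges and holes agree in x (+2.3 mm) but differ by about 1 mm in y. I'm lowering the guard and backing off along y, to see all four taps and the guard's holes together at similar depths.

```bash
python3 -m inch '-1 -.02 .0023 0 0 0 0;-1 -.02 0 0 0 0 0;-1 -.02 0 0 0 0 0;-1 -.02 0 0 0 0 0;-1 -.02 0 0 0 0 0;-1 0 0 .016 0 0 0;-1 0 0 .016 0 0 0;-1 0 0 .016 0 0 0;-1 0 0 0 0 0 0;-1 0 0 0 0 0 0;-1 0 0 0 0 0 0'
python3 - <<'E'
from h import *
p=[];k=0
for i in range(6):
    s=get_state();cm=camera_model("wrist");V=cm["view"];p.append(s["tool_pos"]*1000);im,d=snapshot("wrist")
np.savez("w7.npz",im=im,d=d,V=V,p=np.mean(p,0));print(np.round(np.mean(p,0),2),np.round(np.std(p,0),2))
cv2.imwrite("pics/w7.png",im[...,::-1])
E
```

```text
clock: 14.57
tool_pos: [0.5992, -0.0691, 0.1057]
eef_rot: [0.708, 0.706, 0.0, 0.0]
contact_force: [-0.2, 0.2, -2.9]
opening: 0.603
finger_force: 55.0
[599.4  -69.74 105.88] [0.14 0.37 0.14]
```

View pics/w7.png

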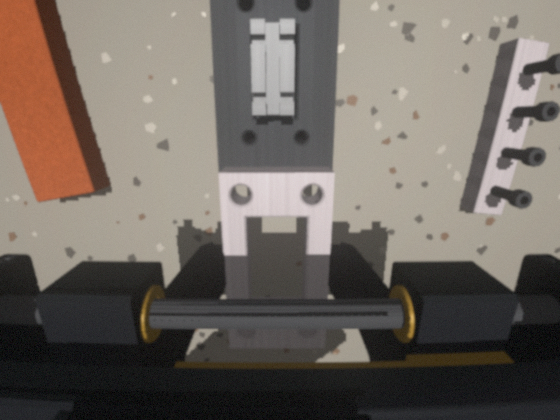

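The guard holes are at (240,194) and (312,194), the near taps at (249,136) and (302,136), the far taps at the top edge at (246,4) and (304,4), and the seated insert at (273,68).

```bash
python3 - <<'E'
from al import *
z=np.load("w7.npz");im=z["im"];p=z["p"]/1000;cm=camera_model("wrist");cm["view"]=z["V"]
# the view is from one noisy reading; shift does not matter, both are seen together
g=cv2.cvtColor(im,cv2.COLOR_RGB2GRAY)
pair(cm,g,(240,194),(312,194),15,p[2]-.0005)
pair(cm,g,(249,136),(302,136),9,.046)
print(g[122:150,249],g[122:150,302])
gg=np.pad(g,((12,0),(0,0)),constant_values=60)
for u in (246,304): print(g[0:14,u],g[3,u-10:u+11])
E
```

```text
[240.2 195.8] [311.6 194.6] [23, 19, 286] [23, 21, 334] z 105.4 L 34.11 mid 599.34 -32.64 yaw 0.71
[240.2 195.8] [311.6 194.6] [23, 19, 286] [23, 21, 334] z 105.8 L 34.00 mid 599.35 -32.53 yaw 0.71
[248.7 136.8] [300.9 136.5] [15, 15, 154] [15, 14, 156] z 46.0 L 33.87 mid 598.72 -8.42 yaw 0.00
[248.7 136.8] [300.9 136.5] [15, 15, 154] [15, 14, 156] z 45.2 L 34.00 mid 598.71 -8.46 yaw 0.00
[95 95 96 92 91 94 90 84 69 63 56 51 46 49 46 49 49 51 56 58 56 62 72 82
 90 91 93 91] [89 91 95 92 92 92 87 78 69 55 48 46 46 49 49 46 49 57 56 59 58 66 73 81
 88 89 88 93]
[48 44 43 46 46 41 50 52 45 49 56 69 85 94] [85 71 64 53 48 46 49 48 46 49 46 46 46 44 42 49 55 68 76 90 94]
[43 47 44 49 47 44 47 46 45 44 57 74 83 90] [82 71 60 48 47 47 45 44 46 44 49 43 46 45 41 51 61 69 82 87 91]
```

```bash
python3 -m inch '-1 .0145 -.0007 0 0 0 0;-1 .0145 0 0 0 0 0;-1 .0145 0 0 0 0 0;-1 .0145 0 0 0 0 0;-1 .0145 0 0 0 0 0;-1 .0145 0 0 0 0 0;-1 .0145 0 0 0 0 0;-1 0 0 .004 0 0 0;-1 0 0 .004 0 0 0;-1 0 0 .003 0 0 0;-1 0 0 .002 0 0 0;-1 0 0 0 0 0 0;-1 0 0 0 0 0 0;-1 0 0 0 0 0 0'
python3 - <<'E'
from al import *
p=[];q=[]
for i in range(6):
    s=get_state();cm=camera_model("wrist");p.append(s["tool_pos"]*1000);q.append(R.from_quat(s["eef_rot"]).as_matrix()[:,0]);im,d=snapshot("wrist")
print(np.round(np.mean(p,0),2),np.round(np.std(p,0),2),np.round(np.mean(q,0),4),s["contact_force"])
np.savez("w8.npz",im=im,d=d);cv2.imwrite("pics/w8.png",im[...,::-1])
g=cv2.cvtColor(im,cv2.COLOR_RGB2GRAY);W=world(cm,d);uv=np.mgrid[0:420,0:560]
pair(cm,g,(240,194),(312,194),15,.0922)
m=(np.abs(W[...,2]-.0465)<.004)&(uv[0]<168)&(uv[1]>200)&(uv[1]<360)
c=[(W[:,u][m[:,u]][:,1]*1000).max() for u in range(245,305)]
x=[(W[v][m[v]][:,0].min(),W[v][m[v]][:,0].max()) for v in range(130,165) if m[v].sum()>60]
print("nest far-edge centre y",np.median(c)-63,"x",np.median(x,0)*1000,np.median(x)*1000 if 0 else np.mean(np.median(x,0))*1000)
t=(np.abs(W[...,2]-.064)<.004)&(uv[0]>205);print("insert top z",np.median(W[t][:,2]),t.sum())
gd=(np.abs(W[...,2]-.092)<.004)&(uv[0]<215)&(uv[0]>172);print("guard top z",np.median(W[gd][:,2]),gd.sum())
E
```

```text
clock: 16.03
tool_pos: [0.5988, 0.0305, 0.0919]
eef_rot: [0.709, 0.705, -0.0, 0.0]
contact_force: [0.1, 0.3, -3.0]
opening: 0.607
finger_force: 55.0
[598.79  30.93  92.03] [0.02 0.21 0.06] [ 5.9e-03  1.0e+00 -1.0e-04] [-0.6074828  -0.65886246 -1.25086096]
[240.4 194.1] [311.8 193.9] [22, 21, 359] [22, 21, 361] z 92.2 L 33.92 mid 598.97 69.44 yaw -0.19
[240.4 194.1] [311.8 193.9] [22, 21, 359] [22, 21, 361] z 91.9 L 34.00 mid 598.97 69.36 yaw -0.19
nest far-edge centre y 29.781503149006568 x [560.91088561 636.73007439] 598.8204800012388
insert top z 0.06458616683724729 1990
guard top z 0.09235287233502537 4213
```

View pics/w8.png

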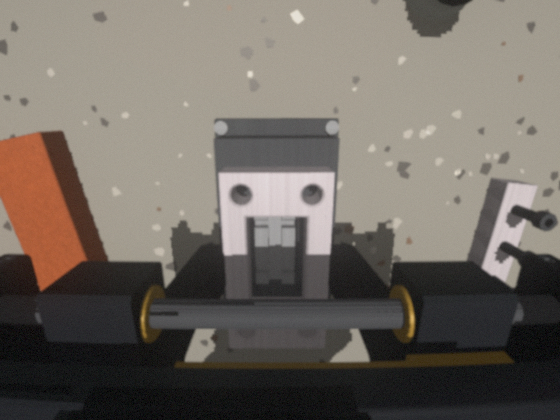

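The guard is level over the nest: its holes are at (240,194) and (312,194), and the insert shows through the window. The gap is about 9.5 to 10 mm. One small trim, then I hand in.

```bash
python3 -m inch '-1 .0005 -.0002 -.0004 0 0 0;-1 0 0 0 0 0 0;-1 0 0 0 0 0 0;-1 0 0 0 0 0 0;-1 0 0 0 0 0 0;-1 0 0 0 0 0 0' && python3 -c "
from plant import r
print(r.finish_job())"
```

```text
clock: 16.83
tool_pos: [0.5985, 0.0317, 0.0923]
eef_rot: [0.709, 0.705, -0.0, 0.0]
contact_force: [0.2, -0.0, -2.1]
opening: 0.604
finger_force: 55.0
the job is handed in; nothing more can be done
None
```

The insert is home in the nest and released, and the guard is held level about 10 mm above it with its holes over the tapped holes (by my measurements within about 1 mm); I handed the job in at 16.8 s, but no verdict came back.

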